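# Sort the strays, then tip the cap tote into its marked corner and hold it

## Robot

A 6-joint arm with a two-finger parallel gripper is mounted at the origin on the work surface. World frame = base frame: x ahead of the robot, y to its left, z up, the work surface at z = 0. Lengths are in m, angles in rad, forces in N, time in s.
With the tool pointing down it reaches from about 0.225 to 0.875 m from the base axis. Payload 3.4 kg.
Tool frame: the origin (TCP) lies on the centre line of the jaws, within the pads' length; the fingertips stand 22 mm ahead of it and the grasp point (between the pads) lies 3 mm ahead of it; z points along the fingers, y is the line along which they close (so a half turn about z gives the same grasp; the last joint's range is limited). The gripper opens to 85 mm and grips with 20 to 120 N. Pads are 22 mm wide; open, the fingers measure 114 mm over their backs; the gripper's body (76 mm by 85 mm) begins 54 mm behind the grasp point. The pads swing forward as they close: fully open they stand 13 mm farther back than shut.
Start: joints at [-1.271, 0.276, 1.505, -0, 1.361, -0.121], TCP at [0.235, -0.525, 0.227] pointing down, gripper open.
Joint ranges: [-2.89, 2.89], [-0.75, 2.08], [0.22, 2.7], [-1.18, 4.32], [0.11, 2.71], [-2.7, 2.7]. Speed limits (rad/s): [2.57, 2.57, 3.14, 3.14, 3.14, 3.14].

## Interface

Orientations are given as a unit quaternion [w, x, y, z].
In Python, from rig import readout, optics, ticket gives the robot as it stands. The module is installed in compiled form; this text tells all that it offers.
- The arm moves only by the shell command python3 -m handwheel FILE [OPENING] [FORCE], which reads ROWS from the file FILE. ROWS is a JSON list of rows, 1 to 5 of them, each written [[dx, dy, dz], turn]: dx, dy, dz in m, then a turn about the tool's z in rad; each row shifts and turns the commanded pose from where the row before left it, along the tool's axes as they then stand; what a row does not reach is not made up. A row lasts 1/12 s, in which the tool goes at most 0.0417 m and 0.125 rad, less where a joint would pass 70% of its speed; a pose out of reach is approached as far as the arm can. OPENING is the finger opening in m, set as the command begins (- or left out keeps the last). The fingers move at their own pace and stop on an object; FORCE is the grip in N (left out, the last holds). Time passes only in rows, so rows that do not move let the fingers close. It prints the time, the measured TCP pose, the force, the opening and the grip force at its end. Input that does not fit is refused with a message, and nothing moves.
- readout.get_state(): the state, without advancing time (a new reading comes with each control period).
- optics.get_image(name): name is "scene" or "top" or "wrist"; returns a dict with "img" (480x640x3 uint8, red, green, blue), "camera_matrix" (3x3 intrinsics, pixels), "k1" (the pictures are not rectified: a ray, as slopes to the right and down, at radius r is drawn at 1 + k1 r^2 times it, then the intrinsics apply), "T" (4x4, takes a point from camera to world coordinates); the wrist camera has in their place "hand_eye" (4x4, takes a point from camera to tool coordinates, whose origin is the TCP and whose axes are the flange's). Camera axes: x right, y down, z forward; pixel columns grow to the right and rows downward; lengths in m; the calibration is good to about 2 mm. A picture is of the moment at which its call begins: read the wrist's pose just before it. There is no depth.
- ticket.sign_off(): hands the job in; it is judged then, once.
The state is a dict: "clock": time; "qpos": joint angles; "qd": joint speeds; "effort": joint torques, N m; "position": TCP position; "ee_rot": TCP orientation; "contact_force": force on the tool from outside, world axes, zero at the start; "moment": the same for the moment, N m; "width": finger opening in m; "gripper_force": force on a finger pad.
Only numpy, scipy, OpenCV 4.12 (cv2) and the standard library are available. Lean on these libraries where they do the work, as an engineer would, in place of code of your own. Each camera call takes 0.05 s, during which the arm holds its last target. There are 200 camera calls.

## Task

Two parts are left lying on the bench: put the white rotor adapter into the green adapter tray with the other one, and the blue screw cap into the white tote with the other caps. Then grip the tote (its black tab is there to hold it by), lift it well clear of the bench and everything on it, and tilt it until all four caps have slid together into the corner marked yellow, without spilling any. Finish holding the tote still in the gripper like that, in the air and tilted, with the caps in the yellow corner; leave everything else on the bench where it is.

Things in the scene. Friction and masses are not known exactly. Their poses are not given: they have to be found in the camera images.
- tote: the cap tote: loose white open box, 180 (its x) x 140 (its y) x 45 mm high, walls and floor 4 mm, 0.16 to 0.26 kg, on the left or the right of the bench; origin at the centre of its underside, z up. Its -x, -y corner is marked yellow inside and out; in the middle of its +x wall (away from the robot) stands a black grip tab. Slick: caps start to slide in it at a tilt of 12 to 18 degrees
- tote_grip (a point): point in the black grip tab where it is best gripped, at (91, 0, 68) mm in the tote's frame. The tab is an upright plate 10 mm thick along the tote's x (86 to 96 mm), 60 mm wide along its y, its top 85 mm above the tote's underside, so 40 mm of it stands above the rim
- tote_corner (a point): the marked yellow corner: the point on the inner floor where floor and both walls meet, at (-86, -66, 4) mm in the tote's frame
- tray: the adapter tray: green open tray fixed to the bench, 160 (its x) x 140 (its y) x 40 mm high, walls and floor 4 mm, on the other side of the bench from the tote; origin under its centre. One white adapter already lies in its +x half (away from the robot); the -x half is free
- adapter: the stray white rotor adapter: a plain ring standing on its flat end on the open bench between tote and tray, 48 mm outside, 28 mm hole, 30 mm high, 40 g; origin at the centre of its underside
- adapter_old: the white adapter that already lies in the tray, same size; origin at the centre of its underside
- cap4: the stray blue screw cap that lies flat on the open bench between tote and tray: a closed disc 32 mm in diameter, 15 mm high, 12 g; origin at its middle
- cap1: one of the three loose blue screw caps, 32 mm in diameter, 15 mm high, 12 g, that already lie in the tote, in its half away from the robot; origin at its middle
- cap2: one of the three loose blue screw caps, 32 mm in diameter, 15 mm high, 12 g, that already lie in the tote, in its half away from the robot; origin at its middle
- cap3: one of the three loose blue screw caps, 32 mm in diameter, 15 mm high, 12 g, that already lie in the tote, in its half away from the robot; origin at its middle
- rack: blue tube rack, 96 x 200 x 52 mm, with four tubes in blue caps standing in it (119 mm high in all), at the back of the bench, origin under its centre
- bottle: amber bottle with blue cap, 64 mm in diameter, 150 mm high, at the right, origin under its centre
- beaker: white beaker, 76 mm in diameter, 90 mm high, at the left, origin under its centre
- marker: red marker pen, 120 mm long along its x axis, 14 mm thick, lying at the left, origin under its middle
- tipbox: clear tip box with a yellow lid, 87 x 122 x 62 mm, at the right, origin under its centre

How it is judged:
On the way, in this order (a step that is already met when the one before it is completed fails the run):
1. the stray cap lies in the tote and the stray adapter in the tray, both let go, the tote still on the bench (x of cap4 in the frame of tote between -0.086 and 0.086 m and y of cap4 in the frame of tote between -0.066 and 0.066 m and z of cap4 in the frame of tote between -0.005 and 0.05 m and x of adapter in the frame of tray between -0.08 and 0.08 m and y of adapter in the frame of tray between -0.07 and 0.07 m and z of adapter in the frame of tray between -0.005 and 0.045 m and contact force between the fingers and cap4 below 0.1 N and contact force between the fingers and adapter below 0.1 N and height (world z) of tote below 0.02 m), for 0.2 s.
2. the tote is lifted clear of the bench, held in the fingers (height (world z) of each of tote_corner, tote above 0.05 m and contact force between the fingers and tote above 1 N), for 0.2 s.
At the end, for the whole second after the job is handed in: The tote is held by the fingers alone, at rest, its yellow inner corner more than 50 mm above the bench, tilted by more than 0.25 rad; the middles of all four caps are inside the tote, within 95 mm of the yellow corner point, and at rest; both white adapters lie in the green tray (distance between each of cap1, cap2, cap3, cap4 and tote_corner below 0.095 m and x of cap1 in the frame of tote between -0.088 and 0.088 m and y of cap1 in the frame of tote between -0.068 and 0.068 m and z of cap1 in the frame of tote between -0.005 and 0.06 m and x of cap2 in the frame of tote between -0.088 and 0.088 m and y of cap2 in the frame of tote between -0.068 and 0.068 m and z of cap2 in the frame of tote between -0.005 and 0.06 m and x of cap3 in the frame of tote between -0.088 and 0.088 m and y of cap3 in the frame of tote between -0.068 and 0.068 m and z of cap3 in the frame of tote between -0.005 and 0.06 m and x of cap4 in the frame of tote between -0.088 and 0.088 m and y of cap4 in the frame of tote between -0.068 and 0.068 m and z of cap4 in the frame of tote between -0.005 and 0.06 m and angle between tote's own z axis and vertical above 0.25 rad and height (world z) of tote_corner above 0.05 m and contact force between the fingers and tote above 1 N and linear speed of each of tote, cap1, cap2, cap3, cap4 below 0.03 m/s and angular speed of tote below 0.2 rad/s and x of adapter in the frame of tray between -0.08 and 0.08 m and y of adapter in the frame of tray between -0.07 and 0.07 m and z of adapter in the frame of tray between -0.005 and 0.045 m and x of adapter_old in the frame of tray between -0.08 and 0.08 m and y of adapter_old in the frame of tray between -0.07 and 0.07 m and z of adapter_old in the frame of tray between -0.005 and 0.045 m and contact force between tote and rack below 0.1 N and contact force between tote and bottle below 0.1 N and contact force between tote and beaker below 0.1 N and contact force between tote and marker below 0.1 N and contact force between tote and tipbox below 0.1 N and contact force between tote and tray below 0.1 N); the arm keeps its last pose, push and grip.
It fails at once if the rack is shifted by more than 40 mm (distance of rack from where it was at the start of the episode above 0.04 m).
It fails at once if the bottle is shifted by more than 40 mm (distance of bottle from where it was at the start of the episode above 0.04 m).
It fails at once if the beaker is shifted by more than 40 mm (distance of beaker from where it was at the start of the episode above 0.04 m).
It fails at once if the marker is shifted by more than 40 mm (distance of marker from where it was at the start of the episode above 0.04 m).
It fails at once if the tipbox is shifted by more than 40 mm (distance of tipbox from where it was at the start of the episode above 0.04 m).
It also fails if it takes over 64 s, if anything falls off the work surface, if the arm or the gripper's body presses on something with over 40 N, if the wrist force passes 120 N, or if a joint passes its speed limit or range.

## Working session

There is one attempt and no reset: what is moved stays moved. The work goes in short steps, Python scripts to look and compute and a shell command to move; the robot and the scene stay as the last step left them, time stands still between calls to the robot, and variables do not carry over. Pictures are saved under pics/ and viewed, at most 10 in all, crops included, and the job is handed in when it is done.

```bash
mkdir -p pics; cat > h.py <<'E'
import numpy as np, cv2
from scipy.spatial.transform import Rotation as R
from rig import readout, optics, ticket
def grab(name):
    s=readout.get_state(); d=optics.get_image(name)
    if name=="wrist":
        T=np.eye(4); q=s["ee_rot"]; T[:3,:3]=R.from_quat([q[1],q[2],q[3],q[0]]).as_matrix(); T[:3,3]=s["position"]
        d["T"]=T@d["hand_eye"]
    return d
def save(d,fn): cv2.imwrite("pics/"+fn,d["img"][:,:,::-1])
def cast(d,uv,z):
    K=np.array(d["camera_matrix"]); T=np.array(d["T"])
    uv=np.asarray(uv,float).reshape(-1,1,2)
    p=cv2.undistortPoints(uv,K,np.array([d["k1"],0,0,0.]),None,None).reshape(-1,2)
    r=np.c_[p,np.ones(len(p))]@T[:3,:3].T; o=T[:3,3]
    t=(z-o[2])/r[:,2]
    return o+r*t[:,None]
def hsv(d): return cv2.cvtColor(d["img"],cv2.COLOR_RGB2HSV)
def blobs(m,amin=30):
    n,l,st,c=cv2.connectedComponentsWithStats(m.astype(np.uint8))
    return [(c[i].round(1),st[i].tolist(),(l==i)) for i in range(1,n) if st[i][4]>=amin]
E
python3 - <<'E'
from h import *
for n in("top","scene"):
    d=grab(n); save(d,n+"0.png"); print(n,np.round(d["T"],3).tolist(),d["k1"],np.round(d["camera_matrix"],1).tolist())
s=readout.get_state(); print(s)
E
```

```text
top [[-0.028, -0.993, 0.113, 0.46], [-1.0, 0.029, 0.003, 0.012], [-0.006, -0.113, -0.994, 1.349], [0.0, 0.0, 0.0, 1.0]] 0.008739404092774822 [[564.4, 0.0, 308.1], [0.0, 564.4, 239.2], [0.0, 0.0, 1.0]]
scene [[-0.814, 0.431, -0.389, 1.195], [0.58, 0.626, -0.521, 0.8], [0.018, -0.65, -0.76, 1.262], [0.0, 0.0, 0.0, 1.0]] -0.02396203130662713 [[538.3, 0.0, 313.6], [0.0, 538.3, 243.6], [0.0, 0.0, 1.0]]
{'clock': 0.1, 'qpos': array([-1.27098186e+00,  2.76564325e-01,  1.50606426e+00,  3.53243574e-06,
        1.36070127e+00, -1.21013268e-01]), 'qd': array([ 0.0010443 , -0.00235269, -0.00291657,  0.00065687,  0.00031993,
       -0.00202287]), 'effort': array([ 3.45025437e-04, -4.17698729e+01, -2.46404529e+01, -2.18386695e-04,
        5.82278983e-03, -1.11217361e-05]), 'position': array([ 0.23473612, -0.52435168,  0.22638464]), 'ee_rot': array([-8.65289797e-04,  9.77944265e-01,  2.08864217e-01, -7.58301946e-05]), 'contact_force': array([0.57201293, 0.43165322, 0.06486985]), 'moment': array([ 0.05691583,  0.00833369, -0.03376265]), 'gripper_force': 0.0, 'width': 0.08552442250687606}
```

View pics/top0.png

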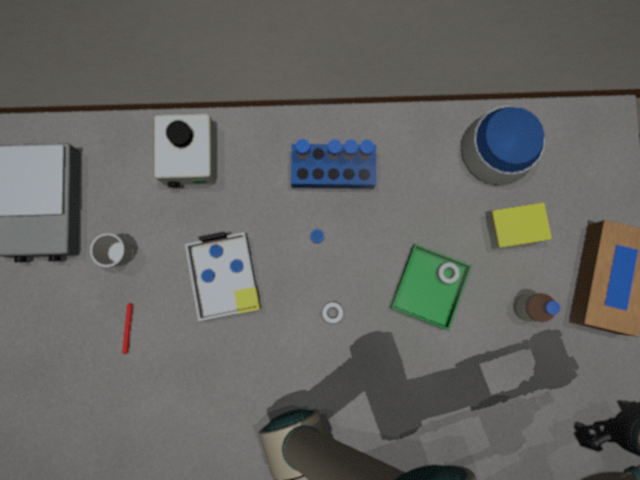

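View pics/scene0.png

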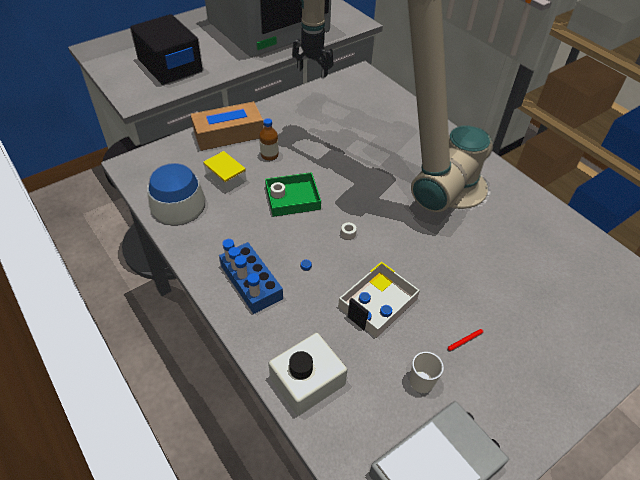

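The top view shows the tote (centre ≈222,276, tab 214,237, yellow corner 247,299), tray (431,287, old adapter 449,272), stray adapter (332,313), cap4 (317,236). Now I measure these.

```bash
python3 - <<'E'
from h import *
d=grab("top"); H=hsv(d); I=d["img"].astype(int)
blue=(H[:,:,0]>100)&(H[:,:,0]<130)&(H[:,:,1]>150)&(H[:,:,2]>80)
for c,st,m in blobs(blue,60):
    if 180<c[0]<340 and c[1]>200: print("cap",c,st[4],cast(d,c,0.015 if c[0]>290 else 0.019)[0].round(4))
# tote: yellow+white region in window
def rect(mask,z,name):
    m=cv2.morphologyEx(mask.astype(np.uint8),cv2.MORPH_CLOSE,np.ones((9,9)))
    b=max(blobs(m,100),key=lambda b:b[1][4]); ct=cv2.findContours(b[2].astype(np.uint8),0,2)[0][0]
    r=cv2.boxPoints(cv2.minAreaRect(ct)); P=cast(d,r,z); 
    print(name,r.round(0).tolist(),P.round(4).tolist(),"c",P.mean(0).round(4),"sides",np.linalg.norm(P[1]-P[0]).round(4),np.linalg.norm(P[2]-P[1]).round(4),
      "ang",np.degrees(np.arctan2(*(P[1]-P[0])[[1,0]])).round(2),np.degrees(np.arctan2(*(P[2]-P[1])[[1,0]])).round(2))
def win(m,x0,y0,x1,y1):
    o=np.zeros_like(m); o[y0:y1,x0:x1]=m[y0:y1,x0:x1]; return o
green=(H[:,:,0]>45)&(H[:,:,0]<80)&(H[:,:,1]>120)
rect(win(green,380,230,490,340),0.04,"tray")
V=H[:,:,2]; S=H[:,:,1]
print("V bench",np.median(V[330:350,200:240]),"tote wall",V[275,190:200],V[300,225])
white=((V>155)&(S<40))|((H[:,:,0]>20)&(H[:,:,0]<35)&(S>150))|blue
rect(win(white,175,232,275,330),0.045,"tote")
w=win((V>155)&(S<40),310,290,355,335)
for c,st,m in blobs(w,60):
    ct=cv2.findContours(m.astype(np.uint8),0,2)[0][0]; (x,y),rr=cv2.minEnclosingCircle(ct); P=cast(d,[[x,y],[x+rr,y]],0.03); print("adapter",x,y,rr,P[0].round(4),np.linalg.norm(P[1]-P[0]).round(4))
bl=win(V<60,190,222,245,252)
for c,st,m in blobs(bl,40): 
    ct=cv2.findContours(m.astype(np.uint8),0,2)[0][0]; r=cv2.boxPoints(cv2.minAreaRect(ct)); P=cast(d,r,.085);print("tab",c,st[4],P.round(4).tolist())
E
```

```text
cap [316.7 235.7] 107 [ 0.6195 -0.0051  0.015 ]
cap [215.7 250.5] 96 [0.5907 0.2351 0.019 ]
cap [236.1 265.6] 93 [0.5535 0.1873 0.019 ]
cap [207.6 275.3] 97 [0.5326 0.2548 0.019 ]
tray [[389.0, 306.0], [414.0, 245.0], [472.0, 269.0], [447.0, 329.0]] [[0.4485, -0.1668, 0.04], [0.5871, -0.2295, 0.04], [0.5292, -0.361, 0.04], [0.392, -0.2971, 0.04]] c [ 0.4892 -0.2636  0.04  ] sides 0.1521 0.1437 ang -24.35 -113.77
V bench 117.0 tote wall [148 154 131  86  62  85 116 149 167 167] 173
tote [[184.0, 244.0], [243.0, 233.0], [257.0, 308.0], [199.0, 319.0]] [[0.6064, 0.3032, 0.045], [0.6282, 0.1662, 0.045], [0.4519, 0.1363, 0.045], [0.4308, 0.2712, 0.045]] c [0.5293 0.2192 0.045 ] sides 0.1387 0.1788 ang -80.95 -170.37
adapter 332.2374267578125 312.32122802734375 9.618103981018066 [ 0.4379 -0.0354  0.03  ] 0.0223
tab [213.3 237. ] 160 [[0.6171, 0.2603, 0.085], [0.6267, 0.201, 0.085], [0.6126, 0.1985, 0.085], [0.603, 0.2577, 0.085]]
```

```bash
echo '[[[0,0.04,0],0],[[0,0.04,0],0],[[0,0.04,0],0],[[0,0.04,0],0],[[0,0.04,0],0]]' > rows.txt && python3 -m handwheel rows.txt; echo '[[[0,0.04,0],0],[[0,0.04,0],0],[[0,0.04,0],0],[[0,0.04,0],0],[[0,0.04,0],0]]' > rows.txt && python3 -m handwheel rows.txt; echo '[[[0,0.04,0],0],[[0,0.04,0],0],[[0,0.04,0],0]]' > rows.txt && python3 -m handwheel rows.txt; python3 -c "
from h import *;print(readout.get_state()['qpos'].round(3))"
```

```text
clock: 0.57
position: [0.3172, -0.7086, 0.2268]
ee_rot: [-0.0, 0.978, 0.209, -0.0]
contact_force: [-0.6, -1.0, 0.1]
width: 0.0854
gripper_force: 0.0
clock: 0.98
position: [0.3859, -0.8627, 0.2172]
ee_rot: [0.008, 0.978, 0.209, 0.002]
contact_force: [16.8, -44.7, 26.2]
width: 0.0855
gripper_force: 0.0
clock: 1.23
position: [0.4033, -0.9014, 0.1849]
ee_rot: [0.044, 0.977, 0.209, 0.01]
contact_force: [-0.8, -0.0, 0.0]
width: 0.0851
gripper_force: 0.0
[-1.223  1.012  0.223  0.007  1.816 -0.071]
```

```bash
echo '[[[0,0.02,0],0],[[0,0.02,0],0],[[0,0.02,0],0],[[0,0.02,0],0],[[0,0.02,0],0]]' > rows.txt && python3 -m handwheel rows.txt;  python3 -c "
from h import *;print(readout.get_state()['qpos'].round(4))"; echo '[[[0,0.02,-0.02],0],[[0,0.02,-0.02],0],[[0,0.02,-0.02],0],[[0,0.02,-0.02],0],[[0,0.02,-0.02],0]]' > rows.txt && python3 -m handwheel rows.txt;  python3 -c "
from h import *;print(readout.get_state()['qpos'].round(4))"
```

```text
clock: 1.65
position: [0.4169, -0.932, 0.174]
ee_rot: [0.081, 0.975, 0.208, 0.017]
contact_force: [-0.6, 0.3, 0.2]
width: 0.0853
gripper_force: 0.0
[-1.2225  1.0284  0.2209  0.0119  1.7277 -0.0696]
clock: 2.07
position: [0.4156, -0.9289, 0.2565]
ee_rot: [0.124, 0.97, 0.207, 0.026]
contact_force: [-0.0, -0.1, -0.5]
width: 0.0853
gripper_force: 0.0
[-1.2251  0.9481  0.2204  0.0188  1.7204 -0.07  ]
```

```bash
echo '[[[0,-0.04,-0.01],0],[[0,-0.04,-0.01],0],[[0,-0.04,-0.01],0],[[0,-0.04,-0.01],0],[[0,-0.04,-0.01],0]]' > rows.txt && python3 -m handwheel rows.txt >/dev/null; echo '[[[0,-0.04,-0.01],0],[[0,-0.04,-0.01],0],[[0,-0.04,-0.01],0],[[0,-0.04,-0.01],0],[[0,-0.04,-0.01],0]]' > rows.txt && python3 -m handwheel rows.txt>/dev/null; echo '[[[0,-0.04,-0.01],0],[[0,-0.04,-0.01],0],[[0,-0.04,-0.01],0],[[0,-0.04,-0.01],0],[[0,-0.04,-0.01],0]]' > rows.txt && python3 -m handwheel rows.txt; python3 -c "
from h import *;print(readout.get_state()['qpos'].round(4))"; echo '[[[0,-0.03,-0.007],0],[[0,-0.03,-0.007],0],[[0,-0.03,-0.007],0],[[0,-0.03,-0.007],0]]' > rows.txt && python3 -m handwheel rows.txt;  python3 -c "
from h import *;print(readout.get_state()['qpos'].round(4))"
```

```text
clock: 3.32
position: [0.1725, -0.3861, 0.2531]
ee_rot: [0.123, 0.97, 0.207, 0.026]
contact_force: [0.2, -0.4, 0.4]
width: 0.0855
gripper_force: 0.0
[-1.3613 -0.1178  1.9118  0.0579  1.1005 -0.2317]
clock: 3.65
position: [0.1224, -0.274, 0.2505]
ee_rot: [0.124, 0.97, 0.208, 0.025]
contact_force: [-0.7, -0.3, 0.1]
width: 0.0853
gripper_force: 0.0
[-1.4885 -0.3425  2.0632  0.0883  1.1824 -0.3634]
```

```bash
for i in 1; do echo '[[[0,-0.02,-0.005],0],[[0,-0.02,-0.005],0],[[0,-0.02,-0.005],0],[[0,-0.02,-0.005],0],[[0,-0.02,-0.005],0]]' > rows.txt && python3 -m handwheel rows.txt; python3 -c "
from h import *;print(readout.get_state()['qpos'].round(4))"; done; echo '[[[0,-0.02,0],0],[[0,-0.02,0],0],[[0,-0.02,0],0],[[0,-0.02,0],0],[[0,-0.02,0],0]]' > rows.txt && python3 -m handwheel rows.txt; python3 -c "
from h import *;print(readout.get_state()['qpos'].round(4))"
```

```text
clock: 4.07
position: [0.0809, -0.1802, 0.2498]
ee_rot: [0.123, 0.97, 0.209, 0.024]
contact_force: [-1.5, 0.5, -0.2]
width: 0.0856
gripper_force: 0.0
[-1.8549 -0.574   2.1412  0.163   1.3808 -0.7247]
clock: 4.48
position: [0.055, -0.1407, 0.2389]
ee_rot: [0.109, 0.972, 0.207, 0.019]
contact_force: [-0.4, 0.9, -0.4]
width: 0.0857
gripper_force: 0.0
[-2.6102 -0.7165  2.1757  0.2188  1.6464 -1.4383]
```

```bash
cat >> h.py <<'E'
def pose():
    s=readout.get_state(); q=s["ee_rot"]; return np.array(s["position"]),R.from_quat([q[1],q[2],q[3],q[0]]).as_matrix(),s
def to(P,ahead=0.003,yaw=None):
    """tool-axis shift that puts the point `ahead` of TCP on P (current orientation); tilt info; turn making tool y horizontal dir = yaw deg"""
    p,M,s=pose(); v=M.T@(np.array(P)-ahead*M[:,2]-p)
    print("shift",v.round(4),"tcp",p.round(4),"tilt",np.arccos(-M[2,2]).round(3),"@",np.degrees(np.arctan2(M[1,2],M[0,2])).round(1),"y yaw",np.degrees(np.arctan2(M[1,1],M[0,1])).round(1),"y z",M[2,1].round(3),"q",s["qpos"].round(3))
E
echo '[[[0,0.02,0],0],[[0,0.02,0],0],[[0,0.02,0],0],[[0,0.02,0],0],[[0,0.03,0],0]]' > rows.txt && python3 -m handwheel rows.txt>/dev/null; echo '[[[0,0.04,0],0],[[0,0.04,0],0],[[0,0.04,0],0],[[0,0,0],-0.12],[[0,0,0],-0.12]]' > rows.txt && python3 -m handwheel rows.txt>/dev/null;  echo '[[[0,0,0],-0.12],[[0,0,0],-0.12],[[0,0,0],-0.12],[[0,0,0],-0.12],[[0,0,0],-0.12]]' > rows.txt && python3 -m handwheel rows.txt>/dev/null; echo '[[[0,0,0],-0.12],[[0,0,0],-0.12],[[0,0,0],-0.12],[[0,0,0],-0.12],[[0,0,0],-0.12]]' > rows.txt && python3 -m handwheel rows.txt; python3 -c "
from h import *; to([.438,-.0355,.12])"
```

```text
clock: 6.15
position: [0.1122, -0.2885, 0.2765]
ee_rot: [0.091, 0.594, 0.797, -0.053]
contact_force: [-0.6, -0.8, 0.3]
width: 0.085
gripper_force: 0.0
shift [0.1797 0.3811 0.1279] tcp [ 0.1122 -0.2885  0.2765] tilt 0.212 @ -66.9 y yaw 16.8 y z 0.024 q [-1.514 -0.31   1.975  0.075  1.278 -1.819]
```

```bash
echo '[[[0.016,0.035,0.01],0],[[0.016,0.035,0.01],0],[[0.016,0.035,0.01],0],[[0.016,0.035,0.01],0],[[0.016,0.035,0.01],0]]' > rows.txt && python3 -m handwheel rows.txt>/dev/null; echo '[[[0.016,0.035,0.01],0],[[0.016,0.035,0.01],0],[[0.016,0.035,0.01],0],[[0.016,0.035,0.01],0],[[0.016,0.035,0.01],0]]' > rows.txt && python3 -m handwheel rows.txt>/dev/null; echo '[[[0.01,0.02,0],0],[[0,0,0],-0.12],[[0,0,0],0]]' > rows.txt && python3 -m handwheel rows.txt; python3 - <<'E'
from h import *
to([.438,-.0355,.12])
d=grab("wrist"); save(d,"w1.png"); print(np.round(d["T"],3).tolist())
E
```

```text
clock: 7.23
position: [0.4183, -0.0525, 0.1584]
ee_rot: [0.088, 0.546, 0.831, -0.055]
contact_force: [-0.3, 0.0, 0.4]
width: 0.0851
gripper_force: 0.0
shift [0.0156 0.0247 0.033 ] tcp [ 0.4183 -0.0525  0.1584] tilt 0.208 @ -65.5 y yaw 23.4 y z 0.004 q [-0.137  0.054  1.992 -0.21   0.993 -0.44 ]
[[0.918, 0.352, 0.184, 0.379], [0.397, -0.817, -0.418, 0.034], [0.003, 0.457, -0.89, 0.288], [0.0, 0.0, 0.0, 1.0]]
```

View pics/w1.png

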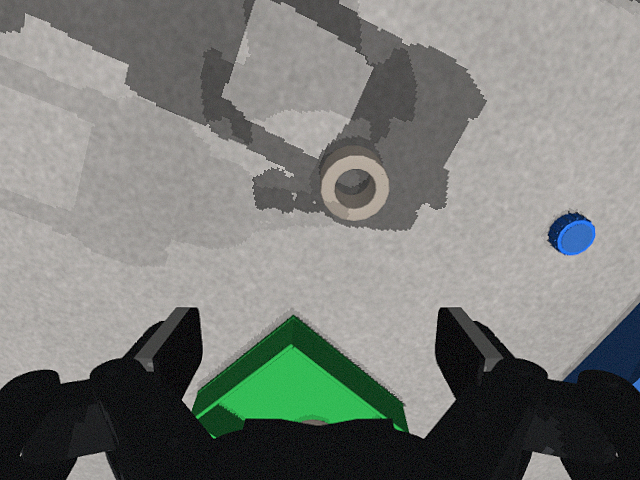

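The wrist view shows the adapter's ring top at about (354,187), cap4's top at (575,237), tray at the bottom.

```bash
python3 - <<'E'
from h import *
d=grab("wrist"); print(cast(d,[(354,187)],.03).round(4), cast(d,[(354+33,187),(354-33,187)],.03).round(4),"cap",cast(d,[(576,236)],.015).round(4))
to([.438,-.0355,.03])
P=cast(d,[(354,187)],.03)[0]; to([P[0],P[1],.022],0)
E
```

```text
[[ 0.4357 -0.036   0.03  ]] [[ 0.4564 -0.0271  0.03  ]
 [ 0.415  -0.0448  0.03  ]] cap [[ 0.6176 -0.0065  0.015 ]]
shift [0.0346 0.0261 0.1209] tcp [ 0.4167 -0.0536  0.1582] tilt 0.207 @ -65.9 y yaw 23.0 y z 0.004 q [-0.14   0.053  1.994 -0.21   0.993 -0.435]
shift [0.0367 0.0238 0.1316] tcp [ 0.4167 -0.0536  0.1582] tilt 0.207 @ -65.9 y yaw 23.0 y z 0.004 q [-0.14   0.053  1.994 -0.21   0.993 -0.435]
```

```bash
echo '[[[0.018,0.0125,0],0],[[0.018,0.0125,0.01],0],[[0,0,0.037],0],[[0,0,0.037],0],[[0,0,0.037],0]]' > rows.txt && python3 -m handwheel rows.txt; echo '[[[0,0,0],0]]' > rows.txt && python3 -m handwheel rows.txt; python3 -c "
from h import *; to([.4365,-.036,.028])"; echo '[[[0,0,0],0],[[0,0,0],0],[[0,0,0],0],[[0,0,0],0],[[0,0,0],0]]' > rows.txt && python3 -m handwheel rows.txt 0.04 40;  python3 -c "
from h import *; to([.453,-.247,.12])"
```

```text
clock: 7.75
position: [0.4365, -0.0346, 0.032]
ee_rot: [0.089, 0.549, 0.829, -0.055]
contact_force: [-0.1, -0.8, -0.7]
width: 0.0853
gripper_force: 0.0
clock: 7.83
position: [0.4311, -0.0351, 0.0273]
ee_rot: [0.082, 0.55, 0.829, -0.059]
contact_force: [-2.0, 0.4, -0.3]
width: 0.0855
gripper_force: 0.0
shift [-0.003   0.0046 -0.0032] tcp [ 0.4311 -0.0351  0.0273] tilt 0.202 @ -69.1 y yaw 22.9 y z -0.007 q [-0.088  0.268  2.15  -0.3    0.656 -0.256]
clock: 8.25
position: [0.4367, -0.0341, 0.0331]
ee_rot: [0.088, 0.548, 0.83, -0.055]
contact_force: [0.2, 0.8, -0.7]
width: 0.04
gripper_force: 0.0
shift [-0.2159 -0.0682 -0.0466] tcp [ 0.4367 -0.0341  0.0331] tilt 0.208 @ -65.5 y yaw 23.1 y z 0.005 q [-0.085  0.259  2.142 -0.299  0.659 -0.258]
```

```bash
python3 - <<'E'
from h import *
d=grab("wrist"); save(d,"w2.png"); 
E
```

```text
(no output)
```

View pics/w2.png

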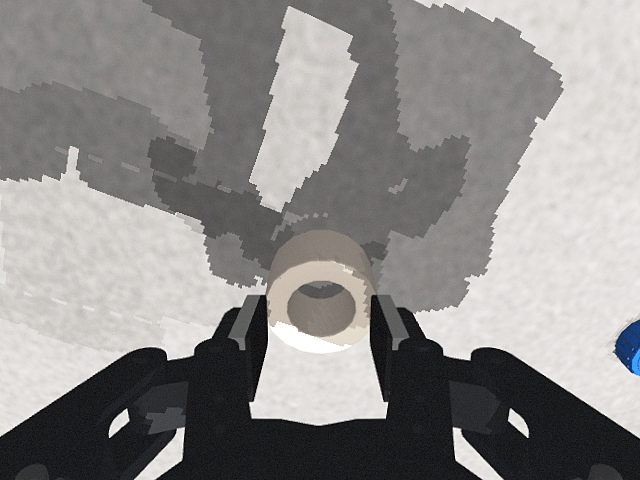

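The ring top now sits at about (321,307), between the fingertips but ahead of the pads toward tool +x.

```bash
python3 - <<'E'
from h import *
d=grab("wrist"); P=cast(d,[(321,307)],.03)[0]; print(P.round(4), cast(d,[(269,307),(374,307)],.03).round(4))
to([P[0],P[1],.028])
E
```

```text
[ 0.4366 -0.0345  0.03  ] [[ 0.4171 -0.0428  0.03  ]
 [ 0.4566 -0.026   0.03  ]]
shift [0.0003 0.0002 0.0014] tcp [ 0.4362 -0.034   0.0324] tilt 0.207 @ -65.9 y yaw 23.1 y z 0.004 q [-0.085  0.26   2.143 -0.299  0.658 -0.258]
```

```bash
echo '[[[0,0,0],0],[[0,0,0],0],[[0,0,0],0]]' > rows.txt && python3 -m handwheel rows.txt 0.02 40
```

```text
clock: 8.6
position: [0.4356, -0.034, 0.0313]
ee_rot: [0.086, 0.548, 0.83, -0.056]
contact_force: [-0.4, 0.7, 0.5]
width: 0.0202
gripper_force: 0.0
```

```bash
python3 - <<'E'
from h import *
d=grab("wrist"); e=grab("scene"); c=e["img"][130:290,270:430]; c=cv2.resize(c,(480,480),interpolation=cv2.INTER_CUBIC)
o=np.hstack([cv2.resize(d["img"][150:450,180:480],(320,320)),cv2.resize(c,(480,320))[:, :]]); cv2.imwrite("pics/w3.png",o[:,:,::-1])
print(d["hand_eye"].round(4).tolist())
E
```

```text
[[-0.0003, -0.9647, -0.2635, 0.0661], [1.0, -0.0001, -0.0007, -0.001], [0.0006, -0.2635, 0.9647, -0.1463], [0.0, 0.0, 0.0, 1.0]]
```

View pics/w3.png

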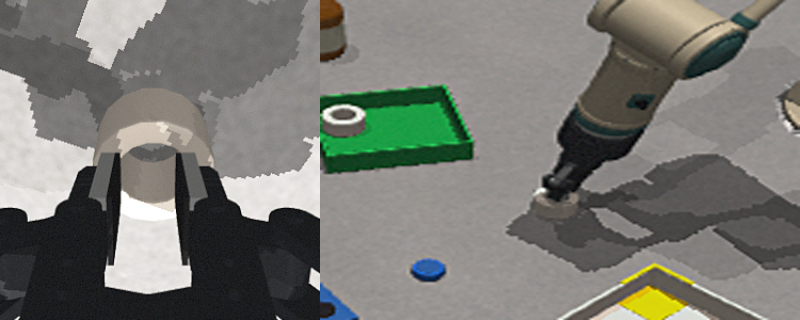

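The fingers closed above the ring, so the pads are sitting higher than expected when open. I'll reopen, go lower while watching the force, and close again.

```bash
echo '[[[0,0,0],0],[[0,0,0],0],[[0,0,0],0],[[0.0015,0,0.006],0],[[0.0015,0,0.006],0]]' > rows.txt && python3 -m handwheel rows.txt 0.085; echo '[[[0,0,0],0],[[0,0,0],0],[[0,0,0],0],[[0,0,0],0],[[0,0,0],0]]' > rows.txt && python3 -m handwheel rows.txt 0.02 40; python3 -c "
from h import *; to([.4365,-.0345,.018])"
```

```text
clock: 9.12
position: [0.4357, -0.0336, 0.0187]
ee_rot: [0.087, 0.548, 0.83, -0.056]
contact_force: [0.3, 0.1, 0.4]
width: 0.0788
gripper_force: 0.0
clock: 9.53
position: [0.4353, -0.0336, 0.0193]
ee_rot: [0.086, 0.548, 0.83, -0.056]
contact_force: [-1.2, 1.7, 3.6]
width: 0.0447
gripper_force: 40.1
shift [-0.0011  0.0008 -0.0015] tcp [ 0.4353 -0.0336  0.0193] tilt 0.206 @ -66.5 y yaw 23.1 y z 0.001 q [-0.084  0.284  2.159 -0.314  0.623 -0.238]
```

```bash
echo '[[[-0.004,0,-0.02],0],[[-0.004,0,-0.02],0],[[-0.004,0,-0.02],0],[[-0.004,0,-0.02],0],[[0,0,0],0]]' > rows.txt && python3 -m handwheel rows.txt; python3 - <<'E'
from h import *
d=grab("wrist"); e=grab("scene"); c=e["img"][130:290,250:410]
o=np.hstack([cv2.resize(d["img"][120:450,160:490],(400,400)),cv2.resize(c,(400,400),interpolation=cv2.INTER_CUBIC)]); cv2.imwrite("pics/w4.png",o[:,:,::-1])
E
```

```text
clock: 9.95
position: [0.438, -0.0332, 0.1041]
ee_rot: [0.09, 0.548, 0.83, -0.054]
contact_force: [1.3, 0.6, 0.3]
width: 0.0443
gripper_force: 40.8
```

View pics/w4.png

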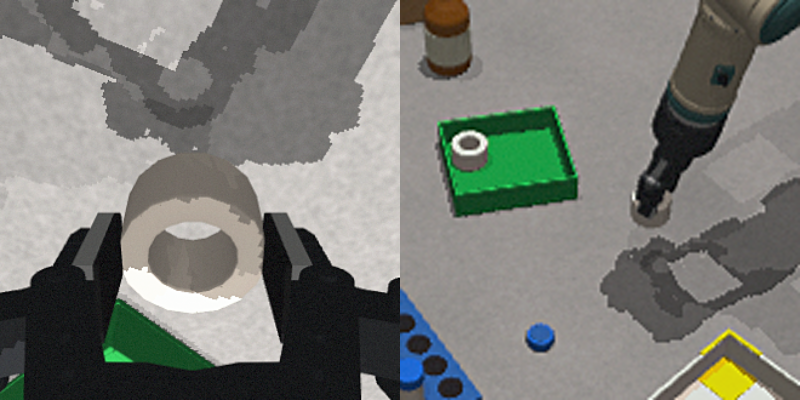

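```bash
python3 - <<'E'
from h import *
to([.4535,-.248,.09],0.012)
d=grab("top"); P=cast(d,[(449,272)],.034)[0]; v=P[:2]-[.489,-.264]; a=np.radians(-24); print(P.round(3),(v@[np.cos(a),np.sin(a)]).round(4),(v@[-np.sin(a),np.cos(a)]).round(4))
E
```

```text
shift [-0.1982 -0.0679  0.0406] tcp [ 0.4355 -0.033   0.101 ] tilt 0.207 @ -66.0 y yaw 23.1 y z 0.003 q [-0.083  0.153  2.049 -0.241  0.853 -0.334]
[ 0.523 -0.31   0.034] 0.0499 -0.0277
```

```bash
echo '[[[-0.033,-0.0113,0.007],0],[[-0.033,-0.0113,0.007],0],[[-0.033,-0.0113,0.007],0],[[-0.033,-0.0113,0.007],0],[[-0.033,-0.0113,0.007],0]]' > rows.txt && python3 -m handwheel rows.txt>/dev/null; echo '[[[-0.033,-0.0113,0.007],0],[[0,0,0],0],[[0,0,0],0]]' > rows.txt && python3 -m handwheel rows.txt; python3 -c "
from h import *; to([.4535,-.248,.02],0.012)"
```

```text
clock: 10.77
position: [0.4511, -0.2471, 0.098]
ee_rot: [0.085, 0.55, 0.829, -0.056]
contact_force: [-0.2, 1.0, -0.5]
width: 0.0444
gripper_force: 40.9
shift [0.0141 0.0019 0.0648] tcp [ 0.4511 -0.2471  0.098 ] tilt 0.203 @ -67.2 y yaw 22.9 y z -0.0 q [-0.552  0.229  1.953 -0.165  0.8   -0.846]
```

```bash
echo '[[[0.007,0.001,0.02],0],[[0.007,0.001,0.02],0],[[0,0,0.02],0],[[0,0,0.008],0],[[0,0,0],0]]' > rows.txt && python3 -m handwheel rows.txt; echo '[[[0,0,0],0],[[0,0,0],0]]' > rows.txt && python3 -m handwheel rows.txt 0.062;  echo '[[[0,0,-0.03],0],[[0,0,-0.04],0],[[-0.01,0,-0.02],0],[[0,0,0],0]]' > rows.txt && python3 -m handwheel rows.txt; python3 - <<'E'
from h import *
d=grab("top"); save(d,"t1.png"); I=d["img"][230:345,380:490]; H=hsv(d)
w=(H[:,:,2]>140)&(H[:,:,1]<60); w[:,:385]=0;w[:,480:]=0;w[:240]=0;w[335:]=0
for c,st,m in blobs(w,40): print(c,st,cast(d,c,.034)[0].round(4))
to([.6185,-.006,.08],0.012)
E
```

```text
clock: 11.18
position: [0.4525, -0.2431, 0.0281]
ee_rot: [0.083, 0.548, 0.831, -0.056]
contact_force: [0.1, 0.8, 0.1]
width: 0.0444
gripper_force: 41.2
clock: 11.35
position: [0.4556, -0.2453, 0.0313]
ee_rot: [0.088, 0.548, 0.83, -0.056]
contact_force: [-0.5, -0.5, 0.8]
width: 0.0623
gripper_force: 0.1
clock: 11.68
position: [0.4546, -0.2395, 0.1272]
ee_rot: [0.093, 0.548, 0.83, -0.056]
contact_force: [1.3, -0.6, 1.0]
width: 0.0619
gripper_force: 0.0
[449.4 272.6] [440, 263, 20, 20, 204] [ 0.5219 -0.3105  0.034 ]
[402.6 312.8] [396, 301, 14, 24, 160] [ 0.4323 -0.1975  0.034 ]
[431.1 323.7] [407, 307, 55, 28, 979] [ 0.4057 -0.2618  0.034 ]
shift [0.1552 0.2433 0.0017] tcp [ 0.453  -0.2385  0.1247] tilt 0.213 @ -65.1 y yaw 23.1 y z 0.006 q [-0.534  0.189  1.927 -0.16   0.854 -0.842]
```

```bash
echo '[[[0.0194,0.0304,0],0],[[0.0194,0.0304,0],0],[[0.0194,0.0304,0],0],[[0.0194,0.0304,0],0],[[0.0194,0.0304,0],0]]' > rows.txt && python3 -m handwheel rows.txt 0.07>/dev/null; echo '[[[0.0194,0.0304,0],0],[[0.0194,0.0304,0],0],[[0.0194,0.0304,0],0],[[0,0,0],0],[[0,0,0],0]]' > rows.txt && python3 -m handwheel rows.txt; python3 - <<'E'
from h import *
to([.6185,-.006,.02],0.012)
d=grab("top"); H=hsv(d)
w=(H[:,:,2]>140)&(H[:,:,1]<60); w[:,:385]=0;w[:,480:]=0;w[:240]=0;w[335:]=0
for c,st,m in blobs(w,40): print(c,st,cast(d,c,.034)[0].round(4))
d=grab("wrist"); H=hsv(d)
blue=(H[:,:,0]>100)&(H[:,:,0]<130)&(H[:,:,1]>100)&(H[:,:,2]>60)
for c,st,m in blobs(blue,150): print("blue",c,st,cast(d,c,.01)[0].round(4))
E
```

```text
clock: 12.57
position: [0.6144, -0.0003, 0.0876]
ee_rot: [0.085, 0.547, 0.831, -0.057]
contact_force: [-0.3, -0.1, -0.6]
width: 0.0701
gripper_force: 0.0
shift [0.0071 0.0016 0.0556] tcp [ 6.144e-01 -3.000e-04  8.760e-02] tilt 0.205 @ -67.0 y yaw 23.3 y z -0.001 q [-1.000e-03  4.120e-01  1.689e+00 -2.290e-01  9.710e-01 -2.850e-01]
[449.2 272.5] [439, 263, 21, 20, 202] [ 0.5221 -0.31    0.034 ]
[423.7 302.9] [414, 293, 20, 21, 223] [ 0.4536 -0.2473  0.034 ]
blue [327.8 238. ] [300, 209, 57, 59, 2560] [ 0.6195 -0.0048  0.01  ]
blue [561.5 308.3] [465, 225, 175, 181, 15929] [0.7816 0.0092 0.01  ]
blue [410.7 408.8] [391, 379, 39, 54, 996] [ 0.7353 -0.1113  0.01  ]
blue [502.8 458.7] [485, 438, 39, 42, 1011] [ 0.8401 -0.136   0.01  ]
```

```bash
echo '[[[0.0065,0.0025,0.018],0],[[0,0,0.018],0],[[0,0,0.019],0],[[0.002,0,0.01],0],[[0,0,0],0]]' > rows.txt && python3 -m handwheel rows.txt 0.05; echo '[[[0.001,0,0.005],0],[[0,0,0],0]]' > rows.txt && python3 -m handwheel rows.txt; python3 -c "
from h import *; to([.619,-.005,.008],0.0)"; echo '[[[0.0005,0,0.003],0],[[0,0,0],0]]' > rows.txt && python3 -m handwheel rows.txt; echo '[[[0.0005,0,0.003],0],[[0,0,0],0]]' > rows.txt && python3 -m handwheel rows.txt;python3 -c "
from h import *; to([.619,-.005,.008],0.0)"
```

```text
clock: 13.08
position: [0.616, -0.007, 0.0214]
ee_rot: [0.084, 0.549, 0.83, -0.058]
contact_force: [-0.3, 0.6, -1.4]
width: 0.0499
gripper_force: 0.0
clock: 13.25
position: [0.6189, -0.0061, 0.0188]
ee_rot: [0.086, 0.549, 0.83, -0.056]
contact_force: [-0.4, 0.1, -0.7]
width: 0.0499
gripper_force: 0.0
shift [0.0032 0.0005 0.0104] tcp [ 0.6189 -0.0061  0.0188] tilt 0.206 @ -66.5 y yaw 23.1 y z 0.002 q [-0.011  0.494  1.757 -0.258  0.823 -0.244]
clock: 13.42
position: [0.6194, -0.0058, 0.0161]
ee_rot: [0.087, 0.548, 0.83, -0.056]
contact_force: [0.5, -0.0, -0.6]
width: 0.0499
gripper_force: 0.0
clock: 13.58
position: [0.6191, -0.0057, 0.0126]
ee_rot: [0.086, 0.548, 0.83, -0.056]
contact_force: [-0.7, -0.1, -0.6]
width: 0.0497
gripper_force: 0.0
shift [0.0017 0.0002 0.0043] tcp [ 0.6191 -0.0057  0.0126] tilt 0.206 @ -66.5 y yaw 23.1 y z 0.002 q [-0.01   0.502  1.762 -0.261  0.81  -0.24 ]
```

```bash
echo '[[[0.0005,0,0.003],0],[[0,0,0],0]]' > rows.txt && python3 -m handwheel rows.txt; echo '[[[0,0,0],0],[[0,0,0],0],[[0,0,0],0],[[0,0,0],0]]' > rows.txt && python3 -m handwheel rows.txt 0.01 30; python3 -c "
from h import *; to([.619,-.005,.008],0.0)"
```

```text
clock: 13.75
position: [0.619, -0.0059, 0.0091]
ee_rot: [0.086, 0.548, 0.83, -0.056]
contact_force: [-0.8, -0.3, 0.0]
width: 0.0501
gripper_force: 0.0
clock: 14.08
position: [0.6194, -0.0059, 0.0098]
ee_rot: [0.086, 0.548, 0.83, -0.056]
contact_force: [0.1, 0.1, 2.7]
width: 0.0271
gripper_force: 29.4
shift [ 0.0013 -0.      0.0016] tcp [ 0.6194 -0.0059  0.0098] tilt 0.206 @ -66.4 y yaw 23.1 y z 0.002 q [-0.01   0.505  1.764 -0.262  0.804 -0.238]
```

```bash
echo '[[[-0.004,0,-0.02],0],[[-0.006,0,-0.032],0],[[-0.006,0,-0.034],0],[[0,0,0],0]]' > rows.txt && python3 -m handwheel rows.txt; python3 -c "
from h import *; to([.492,.198,.09],0.01)"
```

```text
clock: 14.42
position: [0.6232, -0.0043, 0.1039]
ee_rot: [0.092, 0.548, 0.83, -0.053]
contact_force: [1.5, -0.2, 0.8]
width: 0.0273
gripper_force: 29.6
shift [ 0.2351 -0.0412 -0.0469] tcp [ 0.6232 -0.0043  0.1039] tilt 0.212 @ -63.3 y yaw 23.2 y z 0.013 q [-0.007  0.4    1.663 -0.226  0.992 -0.295]
```

```bash
echo '[[[0.0336,-0.006,-0.0067],0],[[0.0336,-0.006,-0.0067],0],[[0.0336,-0.006,-0.0067],0],[[0.0336,-0.006,-0.0067],0],[[0.0336,-0.006,-0.0067],0]]' > rows.txt && python3 -m handwheel rows.txt>/dev/null; echo '[[[0.0336,-0.006,-0.0067],0],[[0.0336,-0.006,-0.0067],0],[[0,0,0],0],[[0,0,0],0]]' > rows.txt && python3 -m handwheel rows.txt;python3 -c "
from h import *; to([.492,.198,.012],0.01)"
```

```text
clock: 15.17
position: [0.4847, 0.2012, 0.0947]
ee_rot: [0.086, 0.547, 0.831, -0.056]
contact_force: [0.0, 0.1, -0.7]
width: 0.0271
gripper_force: 29.6
shift [0.0112 0.0053 0.0721] tcp [0.4847 0.2012 0.0947] tilt 0.206 @ -66.2 y yaw 23.3 y z 0.001 q [ 0.405  0.326  1.814 -0.244  1.013  0.128]
```

```bash
echo '[[[0.006,0.003,0.018],0],[[0.005,0.002,0.018],0],[[0,0,0.018],0],[[0,0,0.016],0],[[0,0,0],0]]' > rows.txt && python3 -m handwheel rows.txt; echo '[[[0,0,0],0],[[0,0,0],0],[[0,0,0],0]]' > rows.txt && python3 -m handwheel rows.txt 0.045;  echo '[[[-0.004,0,-0.03],0],[[-0.008,0,-0.04],0],[[-0.008,0,-0.04],0],[[-0.004,0,-0.02],0],[[0,0,0],0]]' > rows.txt && python3 -m handwheel rows.txt; python3 - <<'E'
from h import *
d=grab("wrist"); save(d,"w5.png"); to([.617,.232,.13])
E
```

```text
clock: 15.58
position: [0.4905, 0.1963, 0.0212]
ee_rot: [0.085, 0.549, 0.83, -0.059]
contact_force: [-0.8, 0.1, 0.3]
width: 0.0273
gripper_force: 29.6
clock: 15.83
position: [0.4928, 0.1986, 0.0251]
ee_rot: [0.087, 0.548, 0.83, -0.055]
contact_force: [-0.3, 0.1, 0.0]
width: 0.0453
gripper_force: 0.0
clock: 16.25
position: [0.4941, 0.2029, 0.1631]
ee_rot: [0.09, 0.548, 0.83, -0.05]
contact_force: [-0.0, 0.4, -0.2]
width: 0.0453
gripper_force: 0.0
shift [-0.0148  0.1259  0.0323] tcp [0.4924 0.2024 0.1603] tilt 0.206 @ -64.0 y yaw 23.1 y z 0.01 q [ 0.401  0.267  1.713 -0.225  1.16   0.089]
```

View pics/w5.png

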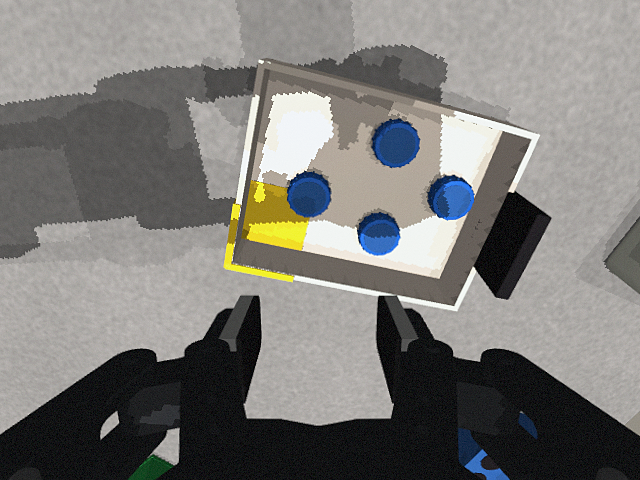

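Four caps lie in the tote; tab's outer top edge runs (551,217)–(508,299).

```bash
python3 - <<'E'
from h import *
d=grab("wrist"); P=cast(d,[(551,217),(508,299)],.085); m=P.mean(0); v=P[0]-P[1]; print(P.round(4),"len",np.linalg.norm(v).round(4),"dir",np.degrees(np.arctan2(v[1],v[0])).round(1),m.round(4), d["camera_matrix"][0][0])
Q=cast(d,[(262,60),(539,133),(458,310),(226,269)],.045); print(Q.round(4), Q.mean(0).round(4), [np.linalg.norm(Q[i]-Q[i-1]).round(4) for i in range(4)])
s=grab("scene"); H=hsv(s); bk=(H[:,:,2]<50); bk[:,:335]=0; bk[:,380:]=0; bk[:290]=0; bk[335:]=0
for c,st,mm in blobs(bk,50):
    ct=cv2.findContours(mm.astype(np.uint8),0,2)[0][0]; print("scene tab",c,st,cv2.approxPolyDP(ct,2.5,True).reshape(-1,2).tolist())
# project predicted tab top corners
a=np.radians(9.5);C=np.array([.529,.219]);ux=np.array([np.cos(a),np.sin(a)]);uy=np.array([-ux[1],ux[0]])
for x,y in((.096,.03),(.096,-.03),(.086,-.03)):
    p=np.r_[C+ux*x+uy*y,.085]; c=np.array(s["T"])[:3,:3].T@(p-np.array(s["T"])[:3,3]); print((s["camera_matrix"]@(c/c[2]))[:2].round(1))
E
```

```text
[[0.6121 0.263  0.085 ]
 [0.6223 0.2057 0.085 ]] len 0.0581 dir 100.1 [0.6172 0.2343 0.085 ] 395.4257813482078
[[0.4283 0.2714 0.045 ]
 [0.6    0.3012 0.045 ]
 [0.6247 0.166  0.045 ]
 [0.4504 0.1324 0.045 ]] [0.5258 0.2178 0.045 ] [np.float64(0.1407), np.float64(0.1742), np.float64(0.1375), np.float64(0.1775)]
scene tab [357.4 313.6] [347, 299, 22, 31, 392] [[351, 299], [347, 316], [364, 329], [368, 311]]
[366.4 313.5]
[349.4 299.8]
[352.  297.6]
```

```bash
echo '[[[-0.004,0.0315,0],0],[[-0.004,0.0315,0],0],[[-0.004,0.0315,0],0],[[-0.004,0.0315,0],0],[[0,0,0],0.116]]' > rows.txt && python3 -m handwheel rows.txt 0.085; echo '[[[0,0,0],0.116],[[0,0,0],0],[[0,0,0],0]]' > rows.txt && python3 -m handwheel rows.txt; python3 -c "
from h import *; to([.617,.234,.068])"
```

```text
clock: 16.82
position: [0.6176, 0.2375, 0.1569]
ee_rot: [0.09, 0.596, 0.796, -0.05]
contact_force: [1.1, 0.1, 0.3]
width: 0.0849
gripper_force: 0.0
clock: 17.07
position: [0.6113, 0.2361, 0.1575]
ee_rot: [0.091, 0.639, 0.762, -0.047]
contact_force: [0.1, -0.6, -1.3]
width: 0.0849
gripper_force: 0.0
shift [0.0149 0.0013 0.0855] tcp [0.6113 0.2361 0.1575] tilt 0.206 @ -67.5 y yaw 10.3 y z 0.044 q [ 0.378  0.446  1.436 -0.216  1.263  0.269]
```

```bash
echo '[[[0.0075,0.0005,0.02],0],[[0.0075,0.0005,0.02],0],[[0,0,0.02],0],[[0,0,0.02],0],[[0,0,0.005],0]]' > rows.txt && python3 -m handwheel rows.txt; echo '[[[0,0,0],0],[[0,0,0],0]]' > rows.txt && python3 -m handwheel rows.txt;python3 -c "
from h import *; to([.617,.234,.068])"; echo '[[[0,0,0],0],[[0,0,0],0],[[0,0,0],0],[[0,0,0],0],[[0,0,0],0]]' > rows.txt && python3 -m handwheel rows.txt 0.0 100;echo '[[[0,0,0],0],[[0,0,0],0],[[0,0,0],0],[[0,0,0],0]]' > rows.txt && python3 -m handwheel rows.txt; python3 -c "
from h import *; to([.617,.234,.068])"
```

```text
clock: 17.48
position: [0.6148, 0.2338, 0.0695]
ee_rot: [0.09, 0.639, 0.762, -0.049]
contact_force: [-1.1, -0.9, -0.9]
width: 0.0852
gripper_force: 0.0
clock: 17.65
position: [0.6177, 0.2352, 0.0737]
ee_rot: [0.092, 0.64, 0.761, -0.046]
contact_force: [-0.1, -0.4, 1.3]
width: 0.0849
gripper_force: 0.0
shift [ 0.0001 -0.0012  0.0027] tcp [0.6177 0.2352 0.0737] tilt 0.206 @ -66.5 y yaw 10.2 y z 0.048 q [ 0.373  0.52   1.533 -0.232  1.092  0.308]
clock: 18.07
position: [0.6179, 0.2353, 0.074]
ee_rot: [0.092, 0.64, 0.761, -0.045]
contact_force: [-0.1, 0.6, 0.4]
width: 0.0248
gripper_force: 0.0
clock: 18.4
position: [0.618, 0.2354, 0.0741]
ee_rot: [0.092, 0.641, 0.761, -0.045]
contact_force: [-0.9, 1.2, 5.0]
width: 0.0061
gripper_force: 98.5
shift [ 0.     -0.0015  0.0031] tcp [0.618  0.2354 0.0741] tilt 0.206 @ -66.2 y yaw 10.1 y z 0.049 q [ 0.373  0.52   1.532 -0.232  1.092  0.309]
```

```bash
echo '[[[-0.002,0,-0.01],0],[[-0.002,0,-0.01],0],[[-0.003,0,-0.015],0],[[-0.003,0,-0.015],0],[[0,0,0],0]]' > rows.txt && python3 -m handwheel rows.txt; echo '[[[-0.004,0,-0.02],0],[[-0.004,0,-0.02],0],[[-0.004,0,-0.02],0],[[-0.004,0,-0.02],0],[[0,0,0],0]]' > rows.txt && python3 -m handwheel rows.txt; python3 - <<'E'
from h import *
to([.6,.05,.3],0)
e=grab("scene"); f=grab("top"); o=np.hstack([cv2.resize(e["img"][120:420,230:530],(400,400)),cv2.resize(f["img"][130:380,120:370],(400,400))]); cv2.imwrite("pics/w6.png",o[:,:,::-1])
E
```

```text
clock: 18.82
position: [0.6171, 0.2355, 0.128]
ee_rot: [0.094, 0.641, 0.761, -0.043]
contact_force: [1.4, 0.5, -2.1]
width: 0.0064
gripper_force: 98.2
clock: 19.23
position: [0.6133, 0.235, 0.21]
ee_rot: [0.094, 0.641, 0.761, -0.043]
contact_force: [0.6, 0.1, -2.2]
width: 0.0058
gripper_force: 98.4
shift [-0.1945 -0.0405 -0.055 ] tcp [0.6133 0.235  0.21  ] tilt 0.207 @ -64.4 y yaw 10.1 y z 0.056 q [ 0.375  0.41   1.363 -0.211  1.359  0.248]
```

View pics/w6.png

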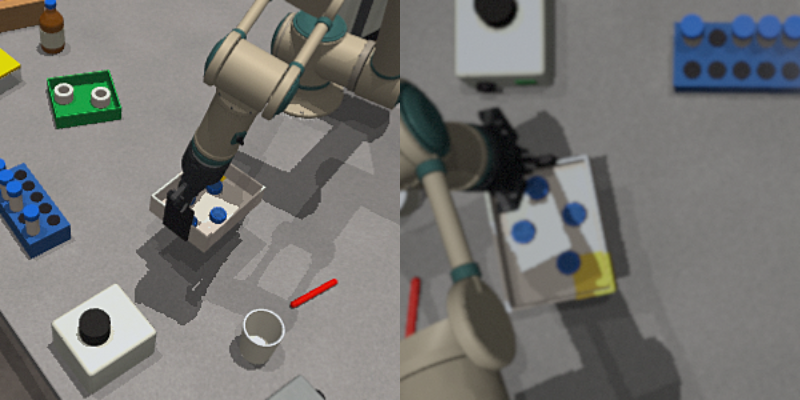

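```bash
echo '[[[-0.004,0.001,-0.02],0],[[-0.005,0.0015,-0.025],0],[[-0.005,0.0015,-0.025],0],[[-0.005,0.0015,-0.025],0],[[-0.005,0.0015,-0.025],0]]' > rows.txt && python3 -m handwheel rows.txt>/dev/null; echo '[[[-0.005,0.0015,-0.025],0],[[-0.005,0.0015,-0.025],0],[[-0.004,0.001,-0.02],0],[[0,0,0],0]]' > rows.txt && python3 -m handwheel rows.txt; python3 -c "
from h import *; to([.6,.07,.4],0)"
```

```text
clock: 20.08
position: [0.6141, 0.2355, 0.4024]
ee_rot: [0.094, 0.641, 0.761, -0.044]
contact_force: [0.4, 0.5, -2.3]
width: 0.0064
gripper_force: 98.5
shift [-0.1572 -0.0429  0.0319] tcp [0.6141 0.2355 0.4024] tilt 0.207 @ -65.1 y yaw 10.1 y z 0.053 q [ 0.376  0.373  0.961 -0.212  1.79   0.157]
```

```bash
echo '[[[-0.015,-0.004,0.003],0],[[-0.02,-0.0054,0.004],0],[[-0.02,-0.0054,0.004],0],[[-0.02,-0.0054,0.004],0],[[-0.02,-0.0054,0.004],0]]' > rows.txt && python3 -m handwheel rows.txt>/dev/null; echo '[[[-0.02,-0.0054,0.004],0],[[-0.02,-0.0054,0.004],0],[[-0.015,-0.005,0.004],0],[[-0.007,-0.002,0.001],0],[[0,0,0],0]]' > rows.txt && python3 -m handwheel rows.txt>/dev/null; echo '[[[0,0,0],0.06],[[0,0,0],0.06],[[0,0,0],0.06],[[0,0,0],0.06],[[0,0,0],0.06]]' > rows.txt && python3 -m handwheel rows.txt>/dev/null; echo '[[[0,0,0],0.06],[[0,0,0],0.06],[[0,0,0],0.06],[[0,0,0],0.06],[[0,0,0],0.06]]' > rows.txt && python3 -m handwheel rows.txt>/dev/null; echo '[[[0,0,0],0.06],[[0,0,0],0.06],[[0,0,0],0.06],[[0,0,0],0.04],[[0,0,0],0]]' > rows.txt && python3 -m handwheel rows.txt;python3 - <<'E'
from h import *
to([1,.07,.4],0)
E
```

```text
clock: 22.17
position: [0.598, 0.0709, 0.3961]
ee_rot: [0.102, 0.891, 0.443, -0.006]
contact_force: [-0.2, 0.2, -3.6]
width: 0.0061
gripper_force: 98.5
shift [0.2431 0.3189 0.0282] tcp [0.598  0.0709 0.3961] tilt 0.205 @ -67.0 y yaw -36.6 y z 0.176 q [ 0.122  0.251  1.154 -0.198  1.678  0.743]
```

```bash
echo '[[[0.012,0.016,0.001],0],[[0.018,0.024,0.002],0],[[0.018,0.024,0.002],0],[[0.018,0.024,0.002],0],[[0.018,0.024,0.002],0]]' > rows.txt && python3 -m handwheel rows.txt>/dev/null; echo '[[[0.018,0.024,0.002],0],[[0.018,0.024,0.002],0],[[0.012,0.016,0.001],0],[[0.006,0.008,0.001],0],[[0.006,0.008,0.001],0]]' > rows.txt && python3 -m handwheel rows.txt;python3 - <<'E'
from h import *
to([1.2,.07,.4],0)
E
```

```text
clock: 23.0
position: [0.8403, 0.0683, 0.3985]
ee_rot: [0.102, 0.89, 0.444, -0.007]
contact_force: [0.0, 1.0, -1.6]
width: 0.0063
gripper_force: 98.6
shift [0.2193 0.284  0.0264] tcp [0.8403 0.0683 0.3985] tilt 0.205 @ -67.3 y yaw -36.5 y z 0.175 q [ 0.083  0.741  0.307 -0.216  2.021  0.628]
```

```bash
echo '[[[0.009,0.012,-0.003],0],[[0.009,0.012,-0.003],0],[[0.009,0.012,-0.003],0],[[0.009,0.012,-0.003],0],[[0.009,0.012,-0.003],0]]' > rows.txt && python3 -m handwheel rows.txt;python3 -c "
from h import *; to([1.2,.07,.4],0)";  echo '[[[0.011,0.015,-0.006],0],[[0.011,0.015,-0.006],0],[[0.011,0.015,-0.006],0],[[0.011,0.015,-0.006],0],[[0.011,0.015,-0.006],0]]' > rows.txt && python3 -m handwheel rows.txt;python3 -c "
from h import *; to([1.2,.07,.4],0)"
```

```text
clock: 23.42
position: [0.8736, 0.0646, 0.3949]
ee_rot: [0.112, 0.889, 0.444, 0.015]
contact_force: [0.0, -0.2, -2.0]
width: 0.0063
gripper_force: 98.8
shift [0.2015 0.2545 0.035 ] tcp [0.8736 0.0646 0.3949] tilt 0.226 @ -55.9 y yaw -36.4 y z 0.212 q [ 0.077  0.788  0.221 -0.217  2.01   0.616]
clock: 23.83
position: [0.9016, 0.0608, 0.3927]
ee_rot: [0.125, 0.885, 0.446, 0.043]
contact_force: [-0.0, -0.2, -1.3]
width: 0.0059
gripper_force: 98.8
shift [0.1859 0.2288 0.0474] tcp [0.9016 0.0608 0.3927] tilt 0.266 @ -44.2 y yaw -36.3 y z 0.26 q [ 0.07   0.795  0.221 -0.212  1.939  0.614]
```

```bash
cat >> h.py <<'E'
def tote():
    p,M,s=pose(); G=R.from_quat([.641,.761,-.045,.092]).as_matrix()
    D=M@G.T; T0=R.from_euler("z",9.7,degrees=True).as_matrix(); RT=D@T0
    g=RT.T@[0,0,-1]; c=p+M@(G.T@(T0@(np.array([-.086,-.066,.004])-np.array([.091,0,.071]))))
    print("tote tilt",np.arccos(RT[2,2]).round(3),"low dir in tote",np.degrees(np.arctan2(g[1],g[0])).round(1),"corner",c.round(3))
E
python3 -c "
from h import *; tote()"
echo '[[[0.011,0.014,-0.008],0],[[0.011,0.014,-0.008],0],[[0.011,0.014,-0.008],0],[[0.011,0.014,-0.008],0],[[0.011,0.014,-0.008],0]]' > rows.txt && python3 -m handwheel rows.txt>/dev/null;  echo '[[[0.011,0.014,-0.008],0],[[0.011,0.014,-0.008],0],[[0.011,0.014,-0.008],0],[[0.011,0.014,-0.008],0],[[0.011,0.014,-0.008],0]]' > rows.txt && python3 -m handwheel rows.txt;python3 -c "
from h import *; to([1.2,.07,.4],0); tote()"
```

```text
tote tilt 0.268 low dir in tote -143.3 corner [0.743 0.109 0.28 ]
clock: 24.67
position: [0.9365, 0.0665, 0.4215]
ee_rot: [0.153, 0.875, 0.448, 0.103]
contact_force: [-0.6, -0.1, -3.3]
width: 0.006
gripper_force: 98.8
shift [0.1542 0.1883 0.1032] tcp [0.9365 0.0665 0.4215] tilt 0.372 @ -28.9 y yaw -36.3 y z 0.36 q [ 0.075  0.775  0.221 -0.207  1.825  0.616]
tote tilt 0.399 low dir in tote -143.8 corner [0.793 0.112 0.289]
```

```bash
echo '[[[0.011,0.014,-0.01],0],[[0.011,0.014,-0.01],0],[[0.011,0.014,-0.01],0],[[0.011,0.014,-0.01],0],[[0.011,0.014,-0.01],0]]' > rows.txt && python3 -m handwheel rows.txt>/dev/null;  echo '[[[0.008,0.01,-0.008],0],[[0.008,0.01,-0.008],0],[[0,0,0],0],[[0,0,0],0],[[0,0,0],0]]' > rows.txt && python3 -m handwheel rows.txt;python3 - <<'E'
from h import *
tote()
e=grab("scene"); f=grab("top"); o=np.hstack([cv2.resize(e["img"][100:400,150:450],(400,400)),cv2.resize(f["img"][50:250,200:400],(400,400),interpolation=cv2.INTER_CUBIC)]); cv2.imwrite("pics/w7.png",o[:,:,::-1])
E
```

```text
clock: 25.5
position: [0.9447, 0.074, 0.4603]
ee_rot: [0.171, 0.866, 0.448, 0.143]
contact_force: [-0.1, 0.3, -3.1]
width: 0.0061
gripper_force: 98.8
tote tilt 0.487 low dir in tote -144.2 corner [0.813 0.117 0.316]
```

View pics/w7.png

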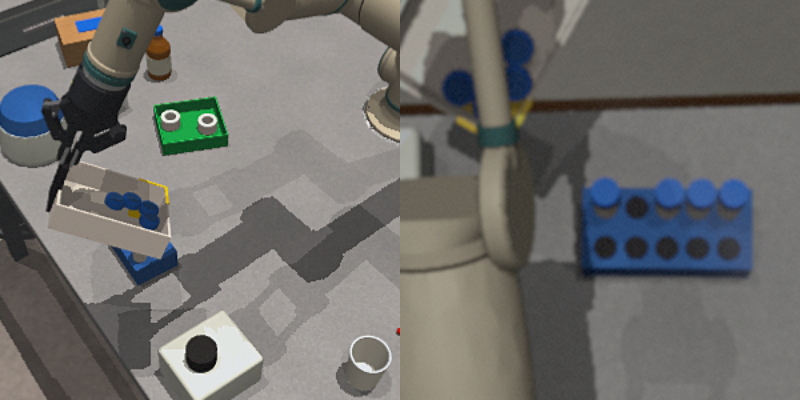

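The caps appear bunched at the yellow corner (crop ≈(117,200),(131,201),(148,210),(150,220)). I'll check their distances in the tilted tote frame.

```bash
python3 - <<'E'
from h import *
p,M,s=pose(); G=R.from_quat([.641,.761,-.045,.092]).as_matrix(); T0=R.from_euler("z",9.7,degrees=True).as_matrix(); RT=M@G.T@T0
o0=p-RT@np.array([.091,0,.071])
def tf(d,uv,zt):
    A=cast(d,[uv],0.)[0]; c=np.array(d["T"])[:3,3]; a=RT.T@(c-o0); b=RT.T@(A-o0); t=(zt-a[2])/(b[2]-a[2]); return a+t*(b-a)
for n in("scene","top"):
    d=grab(n); H=hsv(d); m=(H[:,:,0]>100)&(H[:,:,0]<130)&(H[:,:,1]>110)&(H[:,:,2]>50)
    w=np.zeros_like(m)
    if n=="scene": w[225:285,215:290]=1
    else: w[50:115,215:275]=1
    for c,st,mm in blobs(m&w,20):
        print(n,c,st,tf(d,c,.015).round(3))
        if n=="scene":
            y,x=np.nonzero(mm); P=np.array([tf(d,(a,b),.019) for a,b in zip(x,y)]); print(P.min(0).round(3),P.max(0).round(3))
    ym=(H[:,:,0]>20)&(H[:,:,0]<35)&(H[:,:,1]>130)&(H[:,:,2]>80)&w
    for c,st,mm in blobs(ym,8): print(n,"yellow",c,st,tf(d,c,.03).round(3))
d=grab("scene"); cv2.imwrite("pics/w8.png",cv2.resize(d["img"][205:305,175:295],(720,600),interpolation=cv2.INTER_CUBIC)[:,:,::-1])
E
```

```text
scene [251.  255.6] [229, 244, 41, 29, 567] [-0.04  -0.022  0.015]
[-0.079 -0.058  0.019] [0.011 0.033 0.019]
scene yellow [268.9 241.5] [254, 234, 23, 20, 64] [-0.077 -0.075  0.03 ]
scene yellow [250.  260.1] [246, 257, 9, 7, 45] [-0.032  0.019  0.03 ]
top [258.4  81. ] [251, 65, 15, 35, 374] [-0.02  -0.046  0.015]
top [229.1  93.8] [222, 86, 15, 17, 203] [-0.067 -0.011  0.015]
top yellow [260.2 105.2] [256, 101, 10, 12, 54] [-0.053 -0.07   0.03 ]
top yellow [232.7 111.9] [229, 109, 9, 6, 27] [-0.09  -0.033  0.03 ]
```

View pics/w8.png

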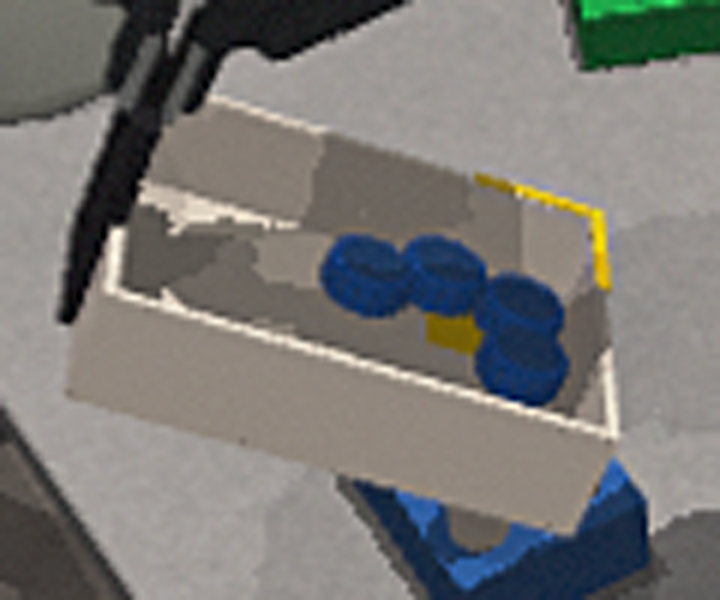

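```bash
cat > m.py <<'E'
from h import *
p,M,s=pose(); G=R.from_quat([.641,.761,-.045,.092]).as_matrix(); T0=R.from_euler("z",9.7,degrees=True).as_matrix(); RT=M@G.T@T0
o0=p-RT@np.array([.091,0,.071]); d=grab("scene")
for u,v in((372,262),(448,258),(525,295),(525,345)):
    A=cast(d,[(u/6+175,v/6+205)],0.)[0]; c=np.array(d["T"])[:3,3]; a=RT.T@(c-o0); b=RT.T@(A-o0); t=(.019-a[2])/(b[2]-a[2]); P=a+t*(b-a); print(P.round(3),np.linalg.norm(P[:2]-[-.086,-.066]).round(3))
print((M.T@[1,0,0]).round(3))
E
python3 m.py; echo '[[[-0.002,-0.0025,-0.0015],0],[[-0.003,-0.0035,-0.002],0],[[-0.003,-0.0035,-0.002],0],[[-0.002,-0.0025,-0.0015],0],[[0,0,0],0]]' > rows.txt && python3 -m handwheel rows.txt; echo '[[[0,0,0],0],[[0,0,0],0],[[0,0,0],0],[[0,0,0],0],[[0,0,0],0]]' > rows.txt && python3 -m handwheel rows.txt; echo '[[[0,0,0],0],[[0,0,0],0],[[0,0,0],0],[[0,0,0],0],[[0,0,0],0]]' > rows.txt && python3 -m handwheel rows.txt; python3 -c "
from h import *; tote(); to([1,0,0]); print(readout.get_state()['qd'].round(3))"
```

```text
[-0.007 -0.028  0.019] 0.088
[-0.035 -0.044  0.019] 0.055
[-0.065 -0.034  0.019] 0.039
[-0.064 -0.002  0.019] 0.068
[0.558 0.726 0.401]
clock: 26.22
position: [0.9269, 0.0735, 0.4618]
ee_rot: [0.171, 0.866, 0.448, 0.144]
contact_force: [0.5, 0.2, -2.9]
width: 0.0063
gripper_force: 98.8
clock: 26.63
position: [0.928, 0.0734, 0.4604]
ee_rot: [0.171, 0.866, 0.448, 0.143]
contact_force: [-0.5, -0.2, -2.6]
width: 0.0061
gripper_force: 98.8
clock: 27.05
position: [0.9277, 0.0735, 0.4609]
ee_rot: [0.171, 0.866, 0.448, 0.144]
contact_force: [0.0, 0.1, -2.9]
width: 0.0061
gripper_force: 98.8
tote tilt 0.488 low dir in tote -144.2 corner [0.796 0.116 0.316]
shift [-0.0641 -0.1038  0.4533] tcp [0.9277 0.0735 0.4609] tilt 0.451 @ -22.7 y yaw -36.7 y z 0.425 q [ 0.084  0.682  0.343 -0.205  1.708  0.63 ]
[-0.001 -0.001  0.001  0.001  0.    -0.   ]
```

```bash
python3 -c "
from rig import ticket; print(ticket.sign_off())"
```

```text
the job is handed in; nothing more can be done
None
```

I handed the job in at about 27 s without seeing the verdict: the stray adapter is in the tray, and the tote is held still in the air at about 0.49 rad with all four caps in the yellow corner, the farthest about 88 mm from it (limit 95 mm).

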